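# Park the rinsed dryer filter at the top of the drying gutter

### The arm

A 7-joint arm with a two-finger parallel gripper is mounted at the origin on the work surface. World frame = base frame: x ahead of the robot, y to its left, z up, the work surface at z = 0. Lengths are in m, angles in rad, forces in N, time in s.
With the tool pointing down it reaches from about 0.425 to 0.875 m from the base axis. Payload 9.9 kg.
Tool frame: the origin (TCP) lies midway between the tips of the shut fingers; the grasp point (between the pads) lies 19 mm behind it; z points along the fingers, y is the direction in which the jaws open and shut (so a half turn about z gives the same grasp; the last joint's range is limited). The gripper opens to 85 mm and grips with 20 to 120 N. Pads are 22 mm wide; open, the fingers measure 114 mm over their backs; the gripper's body (76 mm by 85 mm) begins 54 mm behind the grasp point. The pads swing forward as they close: fully open they stand 13 mm farther back than shut.
Start: joints at [-1.339, 0.576, 0.025, 1.437, -0.015, 1.129, -0.057], TCP at [0.21, 0.642, 0.231] pointing down, gripper open.
Joint ranges: [-2.76, 2.76], [-0.34, 2.15], [-1.52, 1.57], [0.19, 2.46], [-1.09, 4.23], [0.17, 1.99], [-2.82, 2.82]. Speed limits (rad/s): [2.22, 2.22, 3.01, 3.01, 3.14, 3.14, 3.14].

### API

Orientations are given as a unit quaternion [w, x, y, z].
In Python, from workcell import arm, capture, get_calibration, models gives the robot as it stands.
- The arm moves only by the tool move_arm, never from a script. Its argument "moves" is a list of rows, each an object of numbers: "x", "y", "z": the shift along the tool's x, y, z in m; "rx", "ry", "rz": the turn, a rotation vector about the tool's x, y, z in rad; "hand": the opening, from 0 (shut) to 1 (fully open). A call has 1 to 10 rows; each row shifts and turns the commanded pose from where the row before left it, along the tool's axes as they then stand; what a row does not reach is not made up. A row lasts 1/12 s, in which the tool goes at most 41.7 mm and 7.16 degrees, less where a joint would pass 70% of its speed; a pose out of reach is approached as far as the arm can. A call is refused whole if a number of a shift passes 0.0417 or a number of a turn 0.125, either way. A call with a gripper value outside its range is refused whole. The fingers move at their own pace and stop on an object; the grip force is fixed at half the most. Time passes only in rows, so rows that do not move let the fingers close. It gives the time, the measured TCP pose, the force and the opening at its end, in the units of the state.
- arm.state(): the state, without advancing time (a new reading comes with each control period).
- capture(name): name is "scene" or "top"; returns (picture, depth): 400x640x3 uint8, red, green, blue; 400x640 float32, m along the optical axis (not along the pixel's ray), 0 where there is no reading.
- get_calibration(name): a dict with "camera_matrix" (3x3 intrinsics, pixels), "R" (3x3) and "t" (3): a world point X has camera coordinates R X + t. Camera axes: x right, y down, z forward; pixel columns grow to the right and rows downward; lengths in m; the calibration is good to about 2 mm. A picture is of the moment at which its call begins. get_calibration takes no time and is no camera call.
- arm.hand_in(): hands the job in, once; it reports no verdict.
Trained networks look in the newest picture that a camera, given by its name, has taken for a name from the list of things; names that differ only in an ending like _2 or _b are one class to them, and where a whole thing is asked for, a point or a joint stands for the part that bears it (a point fixed in the world has none). Each returns a list of dicts, best first, with "confidence" (0 to 1); they miss things now and then, are a little off and sometimes report something else, mostly with a low value. They report only what shows in the picture. A call takes as long as a camera call.
- models.boxes_of(target, camera): "bbox" ([left, top, right, bottom] in pixels, round what is visible of it).
- models.outline_of(target, camera): "mask" (400x640 bool, what is visible of it) and "bbox" ([left, top, right, bottom] in pixels, round what is visible of it).
The state is a dict: "clock": time; "qpos": joint angles; "dq": joint speeds; "tau": joint torques, N m; "position": TCP position; "eef_rot": TCP orientation; "force": force on the tool from outside, world axes, zero at the start; "torque": the same for the moment, N m; "width": finger opening in m.
Only numpy, scipy, OpenCV 4.12 (cv2) and the standard library are available. Lean on these libraries where they do the work, as an engineer would, in place of code of your own. Each camera call takes 0.05 s, during which the arm holds its last target.

### The job

On the two-lane drying rack, push the green-capped dryer filter up its sloped gutter with the fingertips, over the crest, so that it settles in the dip against the stop at the top end and cannot roll back. Push it steadily, without flicking it or lifting it out of the gutter, leave the blue-capped filter at the bottom of its lane, do not disturb the bottle, brush or bowl, and finish with the robot clear of everything.

Things in the scene. Friction and masses are not known exactly. Their poses are not given: they have to be found in the camera images.
- rack: White drying rack fixed to the table: two identical parallel gutters (lanes), 310 mm long. Origin: centre of its underside, on the table; x points level along the gutters, uphill; z up. Lane centre lines at y = +45 and -45 mm. Each floor is flat across, 50 mm wide, between walls 4 mm thick, 12 mm above it. A filter released short of the crest rolls back; past it, it rolls on to the stop.
- rack_bottom (a point): Floor height at the gutters' bottom ends, midway between the lanes: rack x = -150 mm, 30 mm above the table. From here the floors rise evenly at 7 degrees to the crest. A grey lip closes each bottom end, 4 mm thick and only 10 mm above the floor, so the back of the filter is open to a fingertip.
- rack_crest (a point): The crest (highest line) of the gutter floors, midway between the lanes: rack x = +60 mm, 55.8 mm above the table. Beyond it the floors fall at 8 degrees to the stop.
- rack_stop (a point): Where the gutter floors meet the stop face at the top end, midway between the lanes: rack x = +150 mm, 43.1 mm above the table. Each lane's stop is an upright grey plate 6 mm thick, its top 83 mm above the table.
- filter_green: Dryer filter with green end caps and paper pleats: a solid cylinder 56 mm in diameter, 44 mm long, about 90 g, lying across its lane so that it rolls along it. Origin: its centre; y is the axle (x, z turn as it rolls). Starts at the bottom of either lane against the lip, centre at rack x = -132 mm, 60 mm above the table. Parked at the stop: x = +122 mm, 75 mm up.
- filter_blue: The same filter with blue end caps, at the bottom of the other lane; it stays there. Origin: its centre.
- bottle: White plastic bottle with a blue cap, 54 mm in diameter, 150 mm tall, standing on the table beside the rack (on the rack's -y side, about 200 mm from its centre line). Origin: centre of its base.
- brush: Hand brush 170 mm long lying on the table beside the rack (on the rack's +y side, about 145 mm from its centre line). Lower than 40 mm. Origin: middle of its underside.
- bowl: Small steel bowl, 80 mm across, 35 mm high, standing on the table beyond the rack's stop end. Origin: centre of its base.

How it is judged:
By the outcome, as a careful person would: the job done as asked, in the order asked, and still so for the second after the job is handed in, with the robot touching nothing.
It also fails if it takes over 43 s, if anything falls off the work surface, if the arm or the gripper's body presses on something with over 40 N, if the wrist force passes 120 N, or if a joint passes its speed limit or range.

## Working session

There is one attempt and no reset: what is moved stays moved. The work goes in short steps, Python scripts to look and compute and a tool call to move; the robot and the scene stay as the last step left them, time stands still between calls to the robot, and variables do not carry over. Pictures are saved under pics/ and viewed, and the job is handed in when it is done.

Besides the shell and the picture viewer there is one more tool, called after "Emit:" as name([rows], argument=value, ...), one row to a line, values as JSON. move_arm: Moves the arm, as the interface text tells. Its arguments: {"type":"object","properties":{"moves":{"type":"array"}},"required":["moves"]}

```bash
mkdir -p pics; ls; cat > h.py <<'E'
import numpy as np,cv2
from workcell import arm,capture,get_calibration,models
def save(n,p): cv2.imwrite(f'pics/{n}.png',p[:,:,::-1])
def world(cam,d,mask):
    c=get_calibration(cam);K=np.array(c['camera_matrix']);R=np.array(c['R']);t=np.array(c['t'])
    v,u=np.nonzero(mask&(d>0));z=d[v,u]
    P=np.stack([(u-K[0,2])/K[0,0]*z,(v-K[1,2])/K[1,1]*z,z],1)
    return (P-t)@R
def pix(cam,X):
    c=get_calibration(cam);p=np.array(c['camera_matrix'])@(np.array(c['R'])@X+np.array(c['t']));return p[:2]/p[2]
E
python3 - <<'E'
from h import *
for n in ['scene','top']:
    p,d=capture(n);save(n+'0',p);np.save(n+'0.npy',d)
    for t in ['filter_green','filter_blue','rack','bottle','brush','bowl']:
        o=models.outline_of(t,n)
        for r in o[:2]:
            W=world(n,d,r['mask']); print(n,t,round(r['confidence'],2),np.round(r['bbox']),np.median(W,0).round(3) if len(W) else 0, np.percentile(W,[2,98],axis=0).round(3).tolist() if len(W) else 0)
            if r is o[0]: np.save(f'{n}_{t}.npy',r['mask'])
s=arm.state();print({k:np.round(v,3) for k,v in s.items()})
E
```

```text
pics
scene filter_green 0.87 [311. 104. 342. 134.] [ 0.482 -0.042  0.079] [[0.456, -0.079, 0.045], [0.502, -0.022, 0.09]]
scene filter_blue 0.66 [275. 114. 301. 144.] [ 0.562 -0.077  0.081] [[0.539, -0.106, 0.052], [0.584, -0.058, 0.09]]
scene rack 0.58 [276. 123. 389. 252.] [0.583 0.09  0.051] [[0.478, -0.066, 0.007], [0.686, 0.211, 0.083]]
scene bottle 0.67 [204. 141. 240. 203.] [ 0.733 -0.057  0.089] [[0.706, -0.08, 0.009], [0.753, -0.046, 0.151]]
scene bottle 0.62 [315. 102. 339. 134.] [ 0.482 -0.043  0.08 ] [[0.457, -0.079, 0.045], [0.502, -0.023, 0.09]]
scene bowl 0.62 [334. 265. 380. 309.] [0.661 0.253 0.018] [[0.632, 0.222, 0.004], [0.703, 0.291, 0.037]]
scene bowl 0.49 [271. 123. 384. 254.] [0.582 0.087 0.051] [[0.477, -0.07, 0.007], [0.685, 0.211, 0.083]]
top filter_green 0.76 [370. 254. 400. 278.] [ 0.477 -0.051  0.085] [[0.453, -0.079, 0.065], [0.499, -0.026, 0.09]]
top filter_blue 0.41 [256. 159. 401. 279.] [0.578 0.065 0.048] [[0.476, -0.069, 0.0], [0.68, 0.203, 0.082]]
top rack 0.74 [259. 160. 402. 270.] [0.579 0.069 0.048] [[0.484, -0.066, 0.006], [0.68, 0.199, 0.072]
[... 215 characters left out ...]
.09]]
top brush 0.56 [284. 264. 356. 297.] [0.435 0.098 0.019] [[0.4, 0.008, 0.0], [0.468, 0.159, 0.023]]
top bowl 0.87 [227. 159. 260. 196.] [0.672 0.261 0.018] [[0.634, 0.222, 0.001], [0.706, 0.293, 0.038]]
{'clock': np.float64(0.7), 'qpos': array([-1.339,  0.576,  0.025,  1.437, -0.015,  1.129, -0.057]), 'dq': array([-0.001, -0.   ,  0.   , -0.   ,  0.001,  0.   ,  0.001]), 'tau': array([-1.0000e-03, -7.6528e+01,  2.2480e+00, -2.8626e+01,  1.5000e-02,
        2.0000e-03,  0.0000e+00]), 'position': array([0.21 , 0.642, 0.231]), 'eef_rot': array([-0.   ,  0.157,  0.988,  0.   ]), 'force': array([-0.316,  0.289, -0.82 ]), 'torque': array([ 0.024, -0.032,  0.005]), 'width': np.float64(0.085)}
```

View pictures.

```bash
python3 - <<'E'
from h import *
a=cv2.imread('pics/scene0.png')[90:330,190:430];b=cv2.imread('pics/top0.png')[120:310,210:430]
cv2.imwrite('pics/z0.png',np.hstack([cv2.resize(a,(400,400)),cv2.resize(b,(400,345),interpolation=3) if 0 else cv2.copyMakeBorder(cv2.resize(b,(400,345)),0,55,0,0,0)]))
# rack pose: top faces of stops z~.083 and yaw; use depth points in rack mask
d=np.load('top0.npy');W=world('top',d,np.ones_like(d,bool))
m=(W[:,0]>.42)&(W[:,0]<.72)&(W[:,1]>-.12)&(W[:,1]<.25)&(W[:,2]>.03)&(W[:,2]<.12)
print(cv2.minAreaRect(W[m][:,:2].astype(np.float32)))
m2=(m)&(W[:,2]>.076)&(W[:,1]>.1);print('stop',m2.sum(),W[m2].mean(0),cv2.minAreaRect(W[m2][:,:2].astype(np.float32)))
from scipy.optimize import least_squares
# cylinders
for n in ['scene','top']:
  for f in ['green','blue']:
    d=np.load(n+'0.npy');
    W=world(n,d,np.load(f'{n}_filter_{f}.npy'))
    W=W[W[:,2]>.078]; print(n,f,len(W),'top z',np.percentile(W[:,2],95))
E
```

```text
((0.5753541588783264, 0.06335026025772095), (0.2786266803741455, 0.3656090199947357), 2.511439561843872)
stop 174 [0.63358913 0.18640403 0.0834546 ] ((0.633131206035614, 0.18701863288879395), (0.006667225621640682, 0.14671637117862701), 65.7805404663086)
scene green 341 top z 0.0899372444938052
scene blue 331 top z 0.089715792327219
top green 403 top z 0.0897531695165842
top blue 182 top z 0.08793142406809575
```

View pics/z0.png

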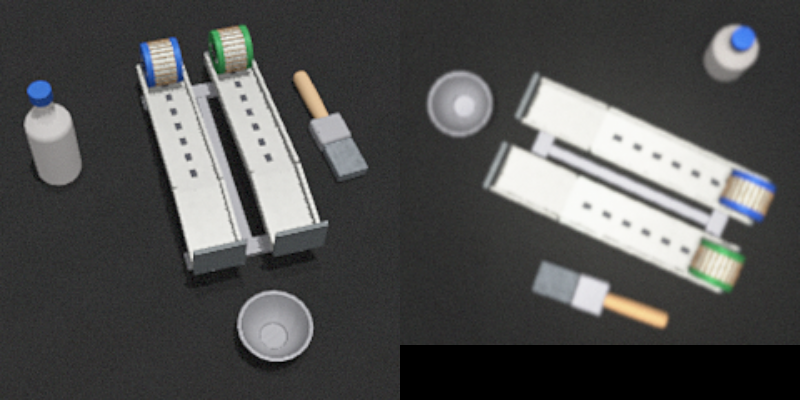

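```bash
cat >> h.py <<'E'
YAW=np.deg2rad(65.8);C=np.array([.633,.187])-.153*np.array([np.cos(YAW),np.sin(YAW)])
def rk(P,yaw=YAW,c=C):
    e=np.array([[np.cos(yaw),np.sin(yaw)],[-np.sin(yaw),np.cos(yaw)]]);P=np.atleast_2d(P);return np.hstack([(P[:,:2]-c)@e.T,P[:,2:]])
def tool():
    s=arm.state();w,x,y,z=s['eef_rot'];from scipy.spatial.transform import Rotation as R
    M=R.from_quat([x,y,z,w]).as_matrix();p=np.array(s['position'])
    print('t',round(float(s['clock']),2),'rack',rk(p).round(4)[0],'tool x yaw err deg',np.round(np.rad2deg(np.arctan2(M[1,0],M[0,0])-YAW),2),'tz',M[:,2].round(3),'F',np.round(s['force'],1),'w',round(float(s['width']),3),'q',np.round(s['qpos'],2));return p,M
E
python3 - <<'E'
from h import *
for n in ['scene','top']:
  d=np.load(n+'0.npy')
  for f in ['green','blue']:
    W=rk(world(n,d,np.load(f'{n}_filter_{f}.npy'))); W=W[W[:,2]>.06]; W=W[W[:,0]<-.09]
    T=W[W[:,2]>.086]
    print(n,f,np.percentile(W,[3,97],axis=0).round(4).tolist(),'topmean',T.mean(0).round(4))
d=np.load('top0.npy');W=rk(world('top',d,np.ones_like(d,bool)))
for s in (1,-1):
  m=(W[:,2]>.076)&(abs(W[:,0]-.15)<.02)&(abs(W[:,1]-s*.045)<.04);print('stop',W[m].mean(0).round(4),np.percentile(W[m],[3,97],axis=0).round(4).tolist())
from scipy.optimize import least_squares
def f(v):
    p=np.array([.21,.642]);a=np.deg2rad(161.9);o=[p]
    for i in range(24):
        p=p+v[0]*np.array([np.cos(a),np.sin(a)])+v[1]*np.array([np.cos(a-np.pi/2),np.sin(a-np.pi/2)]);a-=v[2];o.append(p)
    return p,a,o
T=np.array([-.19,.045]);t=C+T[0]*np.array([np.cos(YAW),np.sin(YAW)])+T[1]*np.array([-np.sin(YAW),np.cos(YAW)]);print(C,t)
r=least_squares(lambda v:np.r_[f(v)[0]-t,f(v)[1]-YAW],[-.04,-.009,.07]);print(r.x,r.cost,[round(float(np.hypot(*p)),3) for p in f(r.x)[2]])
tool()
E
```

```text
scene green [[-0.1473, 0.0251, 0.0622], [-0.1047, 0.0677, 0.09]] topmean [-0.1301  0.0474  0.0881]
scene blue [[-0.1443, -0.0646, 0.0622], [-0.1047, -0.0224, 0.0898]] topmean [-0.1306 -0.0436  0.088 ]
top green [[-0.1545, 0.025, 0.0688], [-0.1058, 0.0644, 0.0899]] topmean [-0.132   0.0439  0.088 ]
top blue [[-0.1384, -0.0638, 0.061], [-0.1039, 0.066, 0.0894]] topmean [-0.125   0.0374  0.0881]
stop [0.1527 0.0444 0.0836] [[0.15, 0.0178, 0.0783], [0.156, 0.0714, 0.0871]]
stop [ 0.1527 -0.045   0.0833] [[0.1501, -0.0718, 0.0787], [0.1559, -0.0178, 0.0874]]
[0.57028178 0.04744562] [ 0.45135099 -0.10741066]
[-0.03662334 -0.00514753  0.06988589] 1.9593749119480857e-26 [0.675, 0.671, 0.667, 0.661, 0.656, 0.649, 0.643, 0.635, 0.627, 0.619, 0.611, 0.602, 0.592, 0.583, 0.573, 0.562, 0.552, 0.541, 0.53, 0.519, 0.508, 0.497, 0.486, 0.475, 0.464]
t 0.7 rack [0.3941 0.5725 0.2313] tool x yaw err deg 96.1 tz [-0.  0. -1.] F [-0.3  0.3 -0.8] w 0.085 q [-1.34  0.58  0.02  1.44 -0.02  1.13 -0.06]
```

Emit:
move_arm([
  {"x":-0.0366,"y":-0.0051,"rz":0.07,"hand":0},
  {"x":-0.0366,"y":-0.0051,"rz":0.07,"hand":0},
  {"x":-0.0366,"y":-0.0051,"rz":0.07,"hand":0},
  {"x":-0.0366,"y":-0.0051,"rz":0.07,"hand":0},
  {"x":-0.0366,"y":-0.0051,"rz":0.07,"hand":0},
  {"x":-0.0366,"y":-0.0051,"rz":0.07,"hand":0},
  {"x":-0.0366,"y":-0.0051,"rz":0.07,"hand":0},
  {"x":-0.0366,"y":-0.0051,"rz":0.07,"hand":0},
])

```text
invalid input
```

```bash
python3 -c "
from h import *
tool()"
```

```text
t 0.7 rack [0.3941 0.5725 0.2313] tool x yaw err deg 96.1 tz [-0.  0. -1.] F [-0.3  0.3 -0.8] w 0.085 q [-1.34  0.58  0.02  1.44 -0.02  1.13 -0.06]
```

Emit:
move_arm([
  {"x":-0.0366,"y":-0.0051,"z":0.0,"rx":0.0,"ry":0.0,"rz":0.07,"hand":0.0},
  {"x":-0.0366,"y":-0.0051,"z":0.0,"rx":0.0,"ry":0.0,"rz":0.07,"hand":0.0},
])

```text
clock: 0.87
position: [0.2729, 0.6081, 0.2311]
eef_rot: [-0.001, 0.225, 0.974, 0.0]
force: [0.9, -0.1, -0.5]
width: 0.0642
```

```bash
python3 -c "
from h import *
tool()"
```

```text
t 0.87 rack [0.3895 0.5011 0.2311] tool x yaw err deg 88.22 tz [-0.001  0.001 -1.   ] F [ 0.9 -0.1 -0.5] w 0.064 q [-1.26  0.56  0.06  1.46 -0.04  1.12 -0.07]
```

Emit:
move_arm([
  {"x":-0.0366,"y":-0.0051,"z":0.0,"rx":0.0,"ry":0.0,"rz":0.07,"hand":0.0},
  {"x":-0.0366,"y":-0.0051,"z":0.0,"rx":0.0,"ry":0.0,"rz":0.07,"hand":0.0},
  {"x":-0.0366,"y":-0.0051,"z":0.0,"rx":0.0,"ry":0.0,"rz":0.07,"hand":0.0},
  {"x":-0.0366,"y":-0.0051,"z":0.0,"rx":0.0,"ry":0.0,"rz":0.07,"hand":0.0},
  {"x":-0.0366,"y":-0.0051,"z":0.0,"rx":0.0,"ry":0.0,"rz":0.07,"hand":0.0},
  {"x":-0.0366,"y":-0.0051,"z":0.0,"rx":0.0,"ry":0.0,"rz":0.07,"hand":0.0},
  {"x":-0.0366,"y":-0.0051,"z":0.0,"rx":0.0,"ry":0.0,"rz":0.07,"hand":0.0},
  {"x":-0.0366,"y":-0.0051,"z":0.0,"rx":0.0,"ry":0.0,"rz":0.07,"hand":0.0},
  {"x":-0.0366,"y":-0.0051,"z":0.0,"rx":0.0,"ry":0.0,"rz":0.07,"hand":0.0},
  {"x":-0.0366,"y":-0.0051,"z":0.0,"rx":0.0,"ry":0.0,"rz":0.07,"hand":0.0},
])

```text
clock: 1.7
position: [0.4983, 0.3196, 0.2314]
eef_rot: [0.0, 0.548, 0.837, 0.0]
force: [0.3, 0.7, -1.0]
width: -0.0001
```

Emit:
move_arm([
  {"x":-0.0366,"y":-0.0051,"z":0.0,"rx":0.0,"ry":0.0,"rz":0.07,"hand":0.0},
  {"x":-0.0366,"y":-0.0051,"z":0.0,"rx":0.0,"ry":0.0,"rz":0.07,"hand":0.0},
  {"x":-0.0366,"y":-0.0051,"z":0.0,"rx":0.0,"ry":0.0,"rz":0.07,"hand":0.0},
  {"x":-0.0366,"y":-0.0051,"z":0.0,"rx":0.0,"ry":0.0,"rz":0.07,"hand":0.0},
  {"x":-0.0366,"y":-0.0051,"z":0.0,"rx":0.0,"ry":0.0,"rz":0.07,"hand":0.0},
  {"x":-0.0366,"y":-0.0051,"z":0.0,"rx":0.0,"ry":0.0,"rz":0.07,"hand":0.0},
  {"x":-0.0366,"y":-0.0051,"z":0.0,"rx":0.0,"ry":0.0,"rz":0.07,"hand":0.0},
  {"x":-0.0366,"y":-0.0051,"z":0.0,"rx":0.0,"ry":0.0,"rz":0.07,"hand":0.0},
  {"x":-0.0366,"y":-0.0051,"z":0.0,"rx":0.0,"ry":0.0,"rz":0.07,"hand":0.0},
  {"x":-0.0366,"y":-0.0051,"z":0.0,"rx":0.0,"ry":0.0,"rz":0.07,"hand":0.0},
])

```text
clock: 2.53
position: [0.4832, -0.0424, 0.2316]
eef_rot: [0.0, 0.801, 0.598, 0.0]
force: [1.0, 0.3, -0.6]
width: 0.0003
```

Emit:
move_arm([
  {"x":-0.0366,"y":-0.0051,"z":0.0,"rx":0.0,"ry":0.0,"rz":0.07,"hand":0.0},
  {"x":-0.0366,"y":-0.0051,"z":0.0,"rx":0.0,"ry":0.0,"rz":0.07,"hand":0.0},
  {"x":0.0,"y":0.0,"z":0.0,"rx":0.0,"ry":0.0,"rz":0.0,"hand":0.0},
])

```text
clock: 2.78
position: [0.4471, -0.1133, 0.232]
eef_rot: [0.001, 0.844, 0.537, -0.001]
force: [-0.7, -0.2, -1.0]
width: 0.0001
```

```bash
python3 -c "
from h import *
tool()"
```

```text
t 2.78 rack [-0.1971  0.0465  0.232 ] tool x yaw err deg -0.89 tz [-0.    -0.002 -1.   ] F [-0.7 -0.2 -1. ] w 0.0 q [-0.3   0.3   0.59  1.99 -0.21  0.91 -0.04]
```

Emit:
move_arm([
  {"x":0.002,"y":0.0015,"z":0.03,"rx":0.0,"ry":0.0,"rz":-0.0155,"hand":0.0},
  {"x":0.0,"y":0.0,"z":0.04,"rx":0.0,"ry":0.0,"rz":0.0,"hand":0.0},
  {"x":0.0,"y":0.0,"z":0.04,"rx":0.0,"ry":0.0,"rz":0.0,"hand":0.0},
  {"x":0.0,"y":0.0,"z":0.032,"rx":0.0,"ry":0.0,"rz":0.0,"hand":0.0},
  {"x":0.0,"y":0.0,"z":0.02,"rx":0.0,"ry":0.0,"rz":0.0,"hand":0.0},
  {"x":0.0,"y":0.0,"z":0.02,"rx":0.0,"ry":0.0,"rz":0.0,"hand":0.0},
  {"x":0.0,"y":0.0,"z":0.0,"rx":0.0,"ry":0.0,"rz":0.0,"hand":0.0},
])

```text
clock: 3.37
position: [0.4515, -0.1052, 0.0466]
eef_rot: [-0.001, 0.836, 0.549, -0.002]
force: [-0.5, -0.9, 1.1]
width: -0.0003
```

```bash
python3 -c "
from h import *
tool()
ps=[capture(n)[0] for n in ('scene','top')]
cv2.imwrite('pics/z1.png',np.hstack([cv2.resize(ps[0][60:260,190:390],(400,400)),cv2.resize(ps[1][130:330,230:430],(400,400))])[:,:,::-1])"
```

```text
t 3.37 rack [-0.1879  0.0458  0.0466] tool x yaw err deg 0.76 tz [-0.004  0.001 -1.   ] F [-0.5 -0.9  1.1] w -0.0 q [-0.11  0.59  0.35  2.19 -0.46  0.44  0.2 ]
```

View pics/z1.png

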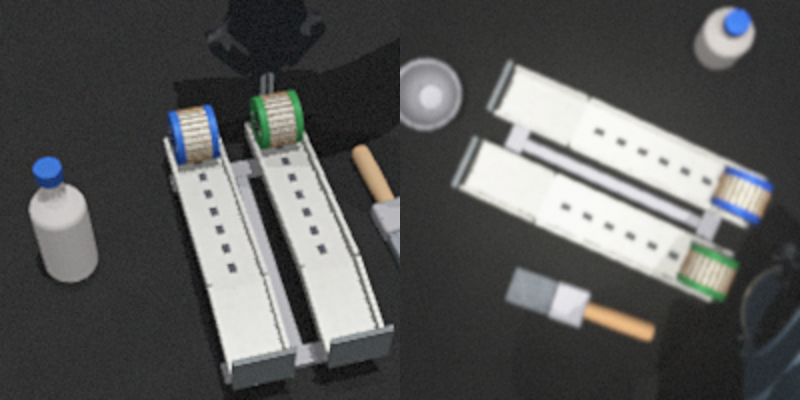

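Emit:
move_arm([
  {"x":0.004,"y":0.0005,"z":-0.001,"rx":0.0,"ry":0.0,"rz":0.01,"hand":0.0},
  {"x":0.004,"y":0.0,"z":-0.001,"rx":0.0,"ry":0.0,"rz":0.0,"hand":0.0},
  {"x":0.003,"y":0.0,"z":-0.001,"rx":0.0,"ry":0.0,"rz":0.0,"hand":0.0},
  {"x":0.003,"y":0.0,"z":0.0,"rx":0.0,"ry":0.0,"rz":0.0,"hand":0.0},
  {"x":0.003,"y":0.0,"z":0.0,"rx":0.0,"ry":0.0,"rz":0.0,"hand":0.0},
  {"x":0.004,"y":0.0,"z":-0.0005,"rx":0.0,"ry":0.0,"rz":0.0,"hand":0.0},
  {"x":0.005,"y":0.0,"z":-0.0006,"rx":0.0,"ry":0.0,"rz":0.0,"hand":0.0},
  {"x":0.005,"y":0.0,"z":-0.0006,"rx":0.0,"ry":0.0,"rz":0.0,"hand":0.0},
  {"x":0.005,"y":0.0,"z":-0.0006,"rx":0.0,"ry":0.0,"rz":0.0,"hand":0.0},
])

```text
clock: 4.22
position: [0.4681, -0.0725, 0.0546]
eef_rot: [-0.0, 0.839, 0.544, -0.0]
force: [-0.5, -1.1, -0.1]
width: 0.0005
```

```bash
python3 -c "
from h import *
tool()
ps=[capture(n)[0] for n in ('scene','top')]
cv2.imwrite('pics/z2.png',np.hstack([cv2.resize(ps[0][60:260,190:390],(400,400)),cv2.resize(ps[1][130:330,230:430],(400,400))])[:,:,::-1])"
```

```text
t 4.22 rack [-0.1512  0.044   0.0546] tool x yaw err deg 0.17 tz [-0.  0. -1.] F [-0.5 -1.1 -0.1] w 0.0 q [-0.2   0.58  0.38  2.16 -0.47  0.47  0.12]
```

View pics/z2.png

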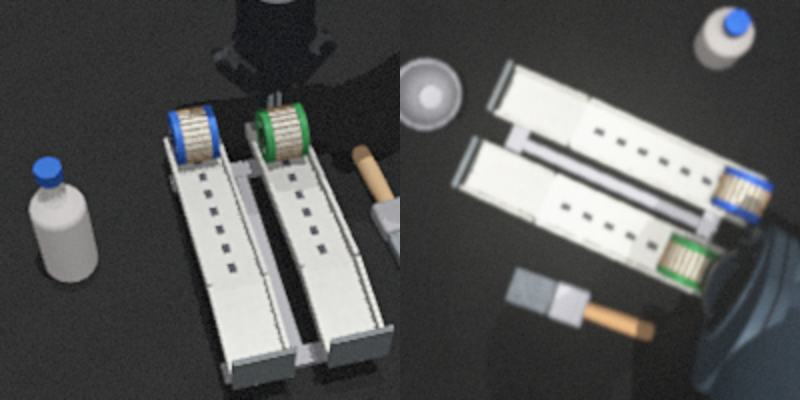

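Emit:
move_arm([
  {"x":0.005,"y":0.0,"z":-0.0006,"rx":0.0,"ry":0.0,"rz":0.0,"hand":0.0},
  {"x":0.006,"y":-0.0005,"z":-0.0007,"rx":0.0,"ry":0.0,"rz":0.0,"hand":0.0},
  {"x":0.006,"y":0.0,"z":-0.0007,"rx":0.0,"ry":0.0,"rz":0.0,"hand":0.0},
  {"x":0.006,"y":0.0,"z":-0.0007,"rx":0.0,"ry":0.0,"rz":0.0,"hand":0.0},
  {"x":0.006,"y":0.0,"z":-0.0007,"rx":0.0,"ry":0.0,"rz":0.0,"hand":0.0},
  {"x":0.006,"y":0.0,"z":-0.0007,"rx":0.0,"ry":0.0,"rz":0.0,"hand":0.0},
  {"x":0.006,"y":0.0,"z":-0.0007,"rx":0.0,"ry":0.0,"rz":0.0,"hand":0.0},
  {"x":0.006,"y":0.0,"z":-0.0007,"rx":0.0,"ry":0.0,"rz":0.0,"hand":0.0},
  {"x":0.006,"y":0.0,"z":-0.0007,"rx":0.0,"ry":0.0,"rz":0.0,"hand":0.0},
  {"x":0.006,"y":0.0,"z":-0.0007,"rx":0.0,"ry":0.0,"rz":0.0,"hand":0.0},
])

```text
clock: 5.15
position: [0.4918, -0.0183, 0.0616]
eef_rot: [0.0, 0.839, 0.544, -0.0]
force: [0.1, -0.1, 0.8]
width: 0.0
```

```bash
python3 -c "
from h import *
tool()"
```

```text
t 5.15 rack [-0.0922  0.0447  0.0616] tool x yaw err deg 0.17 tz [-0. -0. -1.] F [ 0.1 -0.1  0.8] w 0.0 q [-0.34  0.59  0.42  2.11 -0.47  0.53  0.01]
```

Emit:
move_arm([
  {"x":0.006,"y":0.0,"z":-0.0007,"rx":0.0,"ry":0.0,"rz":0.0,"hand":0.0},
  {"x":0.006,"y":0.0,"z":-0.0007,"rx":0.0,"ry":0.0,"rz":0.0,"hand":0.0},
  {"x":0.006,"y":0.0,"z":-0.0007,"rx":0.0,"ry":0.0,"rz":0.0,"hand":0.0},
  {"x":0.006,"y":0.0,"z":-0.0007,"rx":0.0,"ry":0.0,"rz":0.0,"hand":0.0},
  {"x":0.006,"y":0.0,"z":-0.0007,"rx":0.0,"ry":0.0,"rz":0.0,"hand":0.0},
  {"x":0.006,"y":0.0,"z":-0.0007,"rx":0.0,"ry":0.0,"rz":0.0,"hand":0.0},
  {"x":0.006,"y":0.0,"z":-0.0007,"rx":0.0,"ry":0.0,"rz":0.0,"hand":0.0},
  {"x":0.006,"y":0.0,"z":-0.0007,"rx":0.0,"ry":0.0,"rz":0.0,"hand":0.0},
  {"x":0.006,"y":0.0,"z":-0.0007,"rx":0.0,"ry":0.0,"rz":0.0,"hand":0.0},
  {"x":0.006,"y":0.0,"z":-0.0007,"rx":0.0,"ry":0.0,"rz":0.0,"hand":0.0},
])

```text
clock: 5.98
position: [0.5162, 0.0364, 0.0686]
eef_rot: [0.0, 0.839, 0.544, -0.0]
force: [0.0, -1.0, -0.5]
width: 0.0
```

```bash
python3 -c "
from h import *
tool()
ps=[capture(n)[0] for n in ('scene','top')]
cv2.imwrite('pics/z3.png',np.hstack([cv2.resize(ps[0][60:260,190:390],(400,400)),cv2.resize(ps[1][130:330,230:430],(400,400))])[:,:,::-1])"
```

```text
t 5.98 rack [-0.0322  0.0448  0.0686] tool x yaw err deg 0.17 tz [-0. -0. -1.] F [ 0.  -1.  -0.5] w 0.0 q [-0.46  0.61  0.45  2.05 -0.47  0.59 -0.1 ]
```

View pics/z3.png

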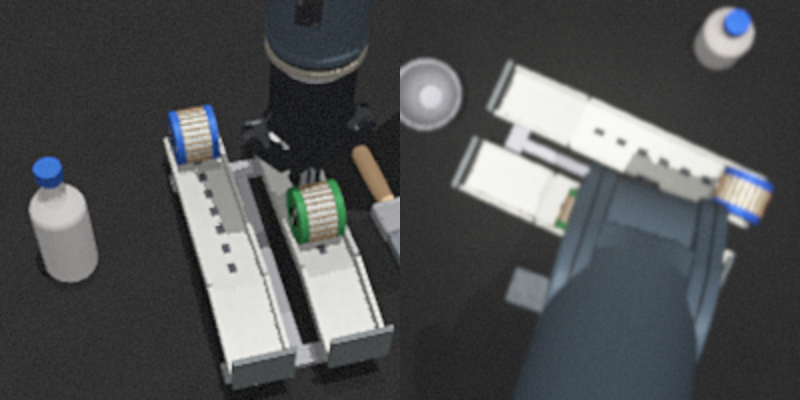

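Emit:
move_arm([
  {"x":0.006,"y":0.0,"z":-0.0007,"rx":0.0,"ry":0.0,"rz":0.0,"hand":0.0},
  {"x":0.006,"y":0.0,"z":-0.0007,"rx":0.0,"ry":0.0,"rz":0.0,"hand":0.0},
  {"x":0.006,"y":0.0,"z":-0.0007,"rx":0.0,"ry":0.0,"rz":0.0,"hand":0.0},
  {"x":0.006,"y":0.0,"z":-0.0007,"rx":0.0,"ry":0.0,"rz":0.0,"hand":0.0},
  {"x":0.005,"y":0.0,"z":-0.0006,"rx":0.0,"ry":0.0,"rz":0.0,"hand":0.0},
  {"x":0.005,"y":0.0,"z":-0.0006,"rx":0.0,"ry":0.0,"rz":0.0,"hand":0.0},
  {"x":0.005,"y":0.0,"z":-0.0006,"rx":0.0,"ry":0.0,"rz":0.0,"hand":0.0},
  {"x":0.004,"y":0.0,"z":-0.0005,"rx":0.0,"ry":0.0,"rz":0.0,"hand":0.0},
  {"x":0.004,"y":0.0,"z":-0.0005,"rx":0.0,"ry":0.0,"rz":0.0,"hand":0.0},
  {"x":0.004,"y":0.0,"z":-0.0003,"rx":0.0,"ry":0.0,"rz":0.0,"hand":0.0},
])

```text
clock: 6.92
position: [0.5369, 0.0828, 0.0745]
eef_rot: [0.0, 0.839, 0.544, -0.0]
force: [-0.5, 0.2, 0.1]
width: -0.0002
```

Emit:
move_arm([
  {"x":0.004,"y":0.0,"z":0.0,"rx":0.0,"ry":0.0,"rz":0.0,"hand":0.0},
  {"x":0.004,"y":0.0,"z":0.0,"rx":0.0,"ry":0.0,"rz":0.0,"hand":0.0},
  {"x":0.004,"y":0.0,"z":0.0,"rx":0.0,"ry":0.0,"rz":0.0,"hand":0.0},
  {"x":0.004,"y":0.0,"z":0.0,"rx":0.0,"ry":0.0,"rz":0.0,"hand":0.0},
  {"x":0.004,"y":0.0,"z":0.0,"rx":0.0,"ry":0.0,"rz":0.0,"hand":0.0},
  {"x":0.004,"y":0.0,"z":0.0,"rx":0.0,"ry":0.0,"rz":0.0,"hand":0.0},
])

```text
clock: 7.42
position: [0.5467, 0.1048, 0.0744]
eef_rot: [-0.0, 0.839, 0.544, -0.0]
force: [0.3, 0.1, -0.5]
width: -0.0001
```

```bash
python3 -c "
from h import *
tool()
ps=[capture(n)[0] for n in ('scene','top')]
cv2.imwrite('pics/z4.png',np.hstack([cv2.resize(ps[0][60:260,190:390],(400,400)),cv2.resize(ps[1][130:330,230:430],(400,400))])[:,:,::-1])"
```

```text
t 7.42 rack [0.0426 0.045  0.0744] tool x yaw err deg 0.17 tz [-0.  0. -1.] F [ 0.3  0.1 -0.5] w -0.0 q [-0.58  0.65  0.48  1.94 -0.47  0.66 -0.23]
```

View pics/z4.png

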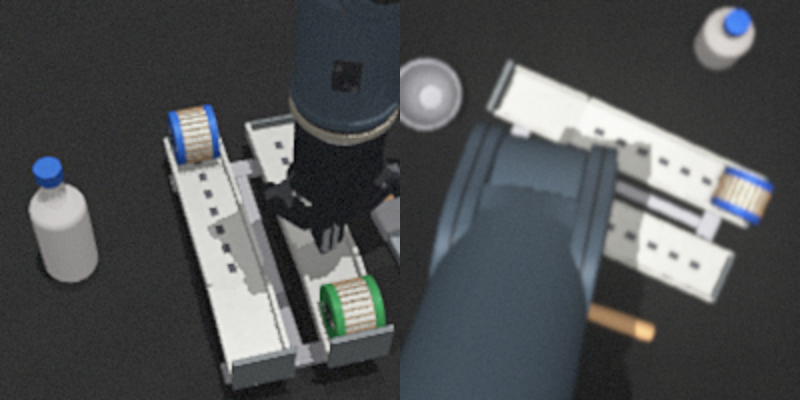

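The filter has rolled past the crest and sits at the stop (left panel, about (352, 308)), with the fingertips well behind it. I'll raise the arm straight up and then move back.

Emit:
move_arm([
  {"x":0.0,"y":0.0,"z":-0.01,"rx":0.0,"ry":0.0,"rz":0.0,"hand":0.0},
  {"x":0.0,"y":0.0,"z":-0.025,"rx":0.0,"ry":0.0,"rz":0.0,"hand":0.0},
  {"x":0.0,"y":0.0,"z":-0.035,"rx":0.0,"ry":0.0,"rz":0.0,"hand":0.0},
  {"x":0.0,"y":0.0,"z":-0.035,"rx":0.0,"ry":0.0,"rz":0.0,"hand":0.0},
  {"x":0.0,"y":0.0,"z":-0.035,"rx":0.0,"ry":0.0,"rz":0.0,"hand":0.0},
  {"x":-0.03,"y":0.0,"z":-0.02,"rx":0.0,"ry":0.0,"rz":0.0,"hand":0.0},
  {"x":-0.035,"y":0.0,"z":0.0,"rx":0.0,"ry":0.0,"rz":0.0,"hand":0.0},
  {"x":-0.035,"y":0.0,"z":0.0,"rx":0.0,"ry":0.0,"rz":0.0,"hand":0.0},
  {"x":-0.035,"y":0.0,"z":0.0,"rx":0.0,"ry":0.0,"rz":0.0,"hand":0.0},
  {"x":-0.03,"y":0.0,"z":0.0,"rx":0.0,"ry":0.0,"rz":0.0,"hand":0.0},
])

```text
clock: 8.35
position: [0.4777, -0.0487, 0.2354]
eef_rot: [0.0, 0.839, 0.544, 0.0]
force: [0.5, 0.2, -0.0]
width: -0.0002
```

Emit:
move_arm([
  {"x":-0.03,"y":0.0,"z":0.0,"rx":0.0,"ry":0.0,"rz":0.0,"hand":0.0},
  {"x":-0.02,"y":0.0,"z":0.0,"rx":0.0,"ry":0.0,"rz":0.0,"hand":0.0},
  {"x":0.0,"y":0.0,"z":0.0,"rx":0.0,"ry":0.0,"rz":0.0,"hand":0.0},
  {"x":0.0,"y":0.0,"z":0.0,"rx":0.0,"ry":0.0,"rz":0.0,"hand":0.0},
  {"x":0.0,"y":0.0,"z":0.0,"rx":0.0,"ry":0.0,"rz":0.0,"hand":0.0},
  {"x":0.0,"y":0.0,"z":0.0,"rx":0.0,"ry":0.0,"rz":0.0,"hand":0.0},
])

```text
clock: 8.85
position: [0.4593, -0.0911, 0.2345]
eef_rot: [-0.0, 0.838, 0.545, 0.0]
force: [0.5, 0.9, 0.3]
width: 0.0003
```

```bash
python3 -c "
from h import *
tool()
ps=[]
for n in ('scene','top'):
    p,d=capture(n);ps.append(p)
    for t in ['filter_green','filter_blue','bottle','brush','bowl']:
        for r in models.outline_of(t,n)[:1]:
            W=world(n,d,r['mask']);print(n,t,round(r['confidence'],2),np.median(W,0).round(3),'rack',np.median(rk(W),0).round(3),rk(W[W[:,2]>W[:,2].max()-.006]).mean(0).round(3))
cv2.imwrite('pics/z5.png',np.hstack([cv2.resize(ps[0][90:330,190:430],(400,400)),cv2.resize(ps[1][110:310,220:420],(400,400))])[:,:,::-1])"
```

```text
t 8.85 rack [-0.1718  0.0444  0.2345] tool x yaw err deg 0.24 tz [ 0.  0. -1.] F [0.5 0.9 0.3] w 0.0 q [-0.41  0.32  0.67  1.97 -0.25  0.93 -0.02]
scene filter_green 0.94 [0.584 0.183 0.097] rack [0.13  0.043 0.097] [0.123 0.048 0.103]
scene filter_blue 0.59 [ 0.562 -0.076  0.081] rack [-0.116 -0.045  0.081] [-0.131 -0.043  0.088]
scene bottle 0.87 [ 0.733 -0.058  0.088] rack [-0.029 -0.191  0.088] [-0.045 -0.193  0.151]
scene brush 0.7 [0.436 0.11  0.019] rack [0.003 0.143 0.019] [-0.011  0.146  0.02 ]
scene bowl 0.84 [0.661 0.253 0.019] rack [0.225 0.002 0.019] [ 0.23  -0.001  0.036]
top filter_green 0.56 [0.579 0.175 0.099] rack [0.12  0.045 0.099] [0.122 0.046 0.104]
top filter_blue 0.59 [ 0.557 -0.088  0.084] rack [-0.129 -0.044  0.084] [-0.131 -0.044  0.088]
top bottle 0.89 [ 0.72  -0.066  0.102] rack [-0.042 -0.184  0.102] [-0.046 -0.194  0.151]
top brush 0.74 [0.435 0.1   0.019] rack [-0.007  0.141  0.019] [-0.022  0.141  0.023]
top bowl 0.72 [0.672 0.26  0.018] rack [ 0.236 -0.006  0.018] [ 0.23  -0.008  0.037]
```

View pics/z5.png

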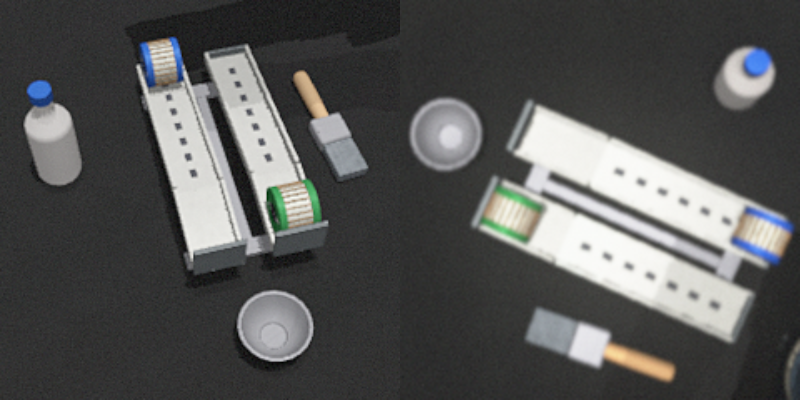

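The picture shows the green filter at the stop (left panel, about (294, 204)), with its top at rack x ≈ 0.122 and z ≈ 0.104. The blue filter, bottle, brush and bowl haven't moved, and the robot is clear.

```bash
python3 -c "
from h import *
print(arm.hand_in())"
```

```text
the job is handed in; nothing more can be done
None
```

The green-capped filter is parked against the stop at the top of its lane, and the job was handed in about 9 s into the 43 s limit. I pushed it with the shut fingertips at 50–70 mm/s. It left the fingertips at the crest and rolled down to the stop by itself. I then lifted straight up and backed away.

**Green filter:** the last pictures from both cameras put its top at rack x about +122 to +123 mm, 103–104 mm above the table. That matches the stated parked pose of x = +122 mm and 75 mm centre height.

**Other objects:** the blue filter (still at the bottom of its lane), bottle and bowl measured within about 2 mm of their starting positions. The brush measured within about 2 mm in the top view. The network missed it in the first scene picture, so it has no before-and-after comparison there.

**Robot:** the tool finished 0.23 m above the table, touching nothing. The force readings I took stayed around 1 N.

**Failed checks:** my first move call was rejected because its rows left out some of the values, and nothing moved. The networks gave a few wrong detections, such as a first top-view outline of the blue filter that covered the rack. I set those aside after comparing them with the pictures. No check of the final state failed or disagreed.

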